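# Fit the power module, then hold the cover ready above its chassis

### The job

Stand the black power module upright in its walled bay in the open instrument chassis, lowering it until it rests on the bay floor before you let go. Then take the aluminium cover by its handle, carry it over the screwdriver rack, and stop with it hovering about 20 mm above the chassis rim, centred, level and square with it (either way round) and never touching chassis or module, so that I can plug in the last leads underneath. Finish while still holding the cover there in the air: do not set it down or let go; keep clear of the rack and leave everything else on the bench where it is.

Things in the scene. Friction and masses are not known exactly. Their poses are not given: they have to be found in the camera images.
- chassis: Open-topped grey metal tray, fixed to the bench, 110 (own x) x 150 (own y) x 30 high, 3 mm walls; at one end of its length the walled bay, at the other a green circuit board whose parts stay below the rim. It stands on the left or the right of the rack, the cover on the other side. Origin at the centre of its underside on the bench, z up.
- chassis_rim (a point): Centre of the chassis's open mouth at rim height, 30 mm above the bench; axes as the chassis.
- chassis_bay (a point): Centre of the bay floor in the chassis, 38 mm from the chassis centre towards its -y end, 4 mm above the bench. The bay is 65 (chassis x) x 45 (chassis y) inside, its walls 12 mm high and 3 mm thick; axes as the chassis. The module fits either way round.
- module: Black potted power module, a block 60 (own x) x 40 (own y) x 45 high (50 with the pale terminal strips at the two short ends of its top), about 0.2 kg, standing loose on the bench just beyond the cover. Origin at the centre of its underside, z up. Can be taken across its 40 mm width by its upper 17 mm, so that the fingertips stay above the chassis rim.
- cover: Aluminium cover (hood), open below, 110 (own x) x 150 (own y) x 40 high without its handle, 3 mm walls (37 mm deep inside), about 0.35 kg, standing mouth down on the bench. Origin at the centre of its lower edge plane, z up. Its black strap handle runs along own y over the middle of its top.
- cover_handle (a point): Centre of the handle bar, 67 mm above the cover's lower edge; the bar is 14 x 14 mm in section and 98 mm long along the cover's y, with 21 mm of free height below it; posts under it 42 mm either side of the centre. Axes as the cover.
- rack: Wooden screwdriver rack fixed to the bench between cover and chassis, 240 (own x, roughly away from the robot) x 50 (own y), block 60 high, five upright screwdriver handles reaching 155 mm above the bench. Origin at the centre of its underside.
- tape: Bystander: grey ring of tape, 84 mm across, 20 high, lying beyond the chassis. Origin at the centre of its underside.
- solder_reel: Bystander: metal reel, 54 mm across, 45 high, far left. Origin at its underside.
- driver: Bystander: loose screwdriver 190 mm long, lying crosswise beyond the far end of the rack. Origin at its middle, on the bench.
- wrench: Bystander: wrench 180 mm long lying far right. Origin at its middle, on the bench.
- flux_jar: Bystander: closed jar, 52 mm across, 55 high, far right. Origin at its underside.
- sponge_pot: Bystander: open brass pot, 64 mm across, 45 high, far left. Origin at its underside.
Mind the look-alikes: they are no part of the job. What is meant by the cover is not brown, and is the larger of those in its own colour.

How it is judged (in metres and radians):
On the way, in this order (a step that is already met when the one before it is completed fails the run):
1. the module, still held, has been lowered into the bay (horizontal distance between module and chassis_bay below 0.006 m and z of module in the frame of chassis_bay below 0.005 m and angle between module's own z axis and vertical below 0.1 rad and contact force between the fingers and module above 0.5 N), for 0.05 s.
2. the module stands in the bay, let go (horizontal distance between module and chassis_bay below 0.006 m and z of module in the frame of chassis_bay below 0.005 m and angle between module's own z axis and vertical below 0.1 rad and contact force between the fingers and module below 0.1 N and linear speed of module below 0.02 m/s), for 0.2 s.
3. the cover is carried over the line of the rack, above the screwdrivers (height (world z) of cover above 0.155 m and y of cover in the frame of rack between -0.06 and 0.06 m and contact force between the fingers and cover above 0.5 N), for 0.02 s.
At the end, for the whole second after the job is handed in: Module in the bay within 6 mm, on its floor, upright; cover held still by the gripper, lower edge 8 to 35 mm above the chassis rim, centred within 8 mm, square (either way round) and level within 0.1 rad, touching neither chassis, module nor rack, through the last second (horizontal distance between module and chassis_bay below 0.006 m and z of module in the frame of chassis_bay below 0.005 m and angle between each of module, cover's own z axis and vertical below 0.1 rad and horizontal distance between cover and chassis_rim below 0.008 m and z of cover in the frame of chassis_rim between 0.008 and 0.035 m and angle between the x axis of cover and the x axis of chassis, either way round below 0.1 rad and linear speed of cover below 0.02 m/s and angular speed of cover below 0.2 rad/s and contact force between the fingers and cover above 0.5 N and contact force between cover and chassis below 0.1 N and contact force between each of cover, the arm and module below 0.1 N and contact force between cover and rack below 0.1 N); the arm keeps its last pose, push and grip.
It fails at once if the cover touches the chassis or the module in it (contact force between cover and chassis above 0.5 N or contact force between cover and module above 0.5 N).
It fails at once if the screwdriver rack is struck (over 2 N) (contact force between rack and anything else above 2 N).
It fails at once if a bystander is moved by more than 20 mm (distance of any of tape, solder_reel, driver, wrench, flux_jar, sponge_pot from where it was at the start of the episode above 0.02 m).
It also fails if it takes over 64 s, if anything falls off the work surface, if the arm or the gripper's body presses on something with over 40 N, if the wrist force passes 120 N, or if a joint passes its speed limit or range.

### The arm

A 6-joint arm with a two-finger parallel gripper is mounted at the origin on the work surface. World frame = base frame: x ahead of the robot, y to its left, z up, the work surface at z = 0. Lengths are in mm, angles in degrees, forces in N, time in s.
With the tool pointing down it reaches from about 300 to 850 mm from the base axis. Payload 4.2 kg.
Tool frame: the origin (TCP) lies midway between the tips of the shut fingers; the grasp point (between the pads) lies 19 mm behind it; z points along the fingers, y is the line along which they close (so a half turn about z gives the same grasp; the last joint's range is limited). The gripper opens to 91 mm and grips with 3 to 60 N. Pads are 32 mm wide; open, the fingers measure 118 mm over their backs; the gripper's body (76 mm by 178 mm) begins 60 mm behind the grasp point.
Start: joints at [-77.006, 18.312, 89.639, -0, 72.044, -1.146], TCP at [140.476, -557.593, 213.976] pointing down, gripper open.
Joint ranges: [-177.97, 177.97], [-48.28, 115.42], [12.27, 149.76], [-77.06, 257.06], [2.81, 150.46], [-146.56, 146.56]. Speed limits (degrees/s): [147.25, 147.25, 180, 180, 180, 180].

### API

Orientations are given as [roll, pitch, yaw] about the fixed x, y, z axes, in that order (R = Rz(yaw) Ry(pitch) Rx(roll)).
In Python, from workcell import env gives the robot as it stands.
- The arm moves only by the shell command python3 -m jog 'ROWS' [FORCE]. ROWS is a JSON object of lists of equal length, an entry for each row: "jaw": the finger opening in mm, from 0 to 91.2; "slide": the shift along the tool's x, y, z in units of 30 mm (1.0 is 30 mm), a list of three; "spin": the turn about the tool's z in units of 8 degrees (1.0 is 8 degrees). In form: {"jaw": [jaw, ...], "slide": [[dx, dy, dz], ...], "spin": [spin, ...]}. A call has 1 to 10 rows; each row shifts and turns the commanded pose from where the row before left it, along the tool's axes as they then stand; what a row does not reach is not made up. A row lasts 1/10 s, in which the tool goes at most 50 mm and 8.59 degrees, less where a joint would pass 70% of its speed; a pose out of reach is approached as far as the arm can. A call is refused whole if a number of a shift passes 1 or a number of a turn 1, either way. A call with a gripper value outside its range is refused whole. The fingers move at their own pace and stop on an object; FORCE is the grip in N (left out, the last holds). Time passes only in rows, so rows that do not move let the fingers close. It gives the time, the measured TCP pose, the force, the opening and the grip force at its end, in the units of the state.
- env.state(): the state, without advancing time (a new reading comes with each control period).
- env.grab_frame(name): name is "scene" or "top" or "wrist"; returns the picture (480x640x3 uint8, red, green, blue); there is no depth.
- env.camera_model(name): a dict with "fx", "fy", "cx", "cy" (pixels), "camera_from_world" (4x4, takes a point from world to camera coordinates). Camera axes: x right, y up, looking along -z (the intrinsics and any distortion apply to the point x, -y, -z); pixel columns grow to the right and rows downward; lengths in mm; the calibration is good to about 2 mm. The wrist camera is an equidistant fisheye: a pixel r from the principal point sees the ray r / f radians off the axis. A picture is of the moment at which its call begins: read the wrist's pose just before it. camera_model takes no time and is no camera call; for the wrist camera it gives the pose at the moment of the call.
- env.job_done(): hands the job in; it is judged then, once.
The state is a dict: "time_s": time; "qpos": joint angles; "qvel": joint speeds; "effort": joint torques, N m; "ee_pos": TCP position; "ee_rot": TCP orientation; "force": force on the tool from outside, world axes, zero at the start; "torque": the same for the moment, N m; "gripper_width": finger opening in mm; "gripper_force": force on a finger pad.
Only numpy, scipy, OpenCV 4.12 (cv2) and the standard library are available. Lean on these libraries where they do the work, as an engineer would, in place of code of your own. Each camera call takes 0.05 s, during which the arm holds its last target. There are 200 camera calls.

## Working session

There is one attempt and no reset: what is moved stays moved. The work goes in short steps, Python scripts to look and compute and a shell command to move; the robot and the scene stay as the last step left them, time stands still between calls to the robot, and variables do not carry over. Pictures are saved under pics/ and viewed, at most 10 in all, crops included, and the job is handed in when it is done.

```bash
ls; mkdir -p pics
python3 - <<'E'
from workcell import env
import cv2
for n in ("top","scene"):
    cv2.imwrite(f"pics/{n}0.png",env.grab_frame(n)[:,:,::-1])
    print(n,env.camera_model(n))
s=env.state();print(s['time_s'],s['ee_pos'],s['ee_rot'],s['gripper_width'])
E
```

```text
pics
top {'fx': 497.24076733407406, 'fy': 497.24076733407406, 'cx': 310.23238645347794, 'cy': 229.11448167268446, 'camera_from_world': array([[ 1.86657131e-02, -9.99623609e-01,  2.01055258e-02,
        -7.79625282e+00],
       [ 9.98136634e-01,  1.97988175e-02,  5.77171338e-02,
        -4.73370064e+02],
       [-5.80934752e-02,  1.89907304e-02,  9.98130503e-01,
        -1.29519083e+03],
       [ 0.00000000e+00,  0.00000000e+00,  0.00000000e+00,
         1.00000000e+00]])}
scene {'fx': 572.8029487940086, 'fy': 572.8029487940086, 'cx': 316.94381501930286, 'cy': 240.4571565753482, 'camera_from_world': array([[-9.47307419e-02,  9.95488744e-01,  5.31488330e-03,
         1.10895093e+01],
       [-6.52968621e-01, -6.61647108e-02,  7.54489371e-01,
         2.74214881e+02],
       [ 7.51437334e-01,  6.80028858e-02,  6.56290744e-01,
        -2.09142283e+03],
       [ 0.00000000e+00,  0.00000000e+00,  0.00000000e+00,
         1.00000000e+00]])}
0.1 [ 140.38026133 -557.1486424   213.2152433 ] [-1.79909455e+02 -1.79858424e-03  1.41412065e+01] 90.99496584246039
```

View pics/top0.png

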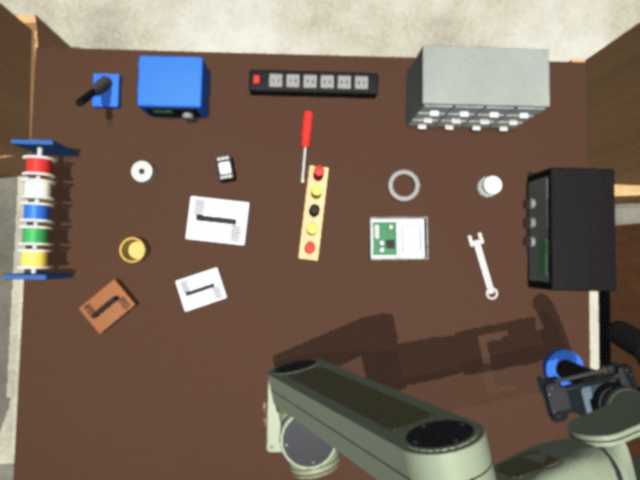

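View pics/scene0.png

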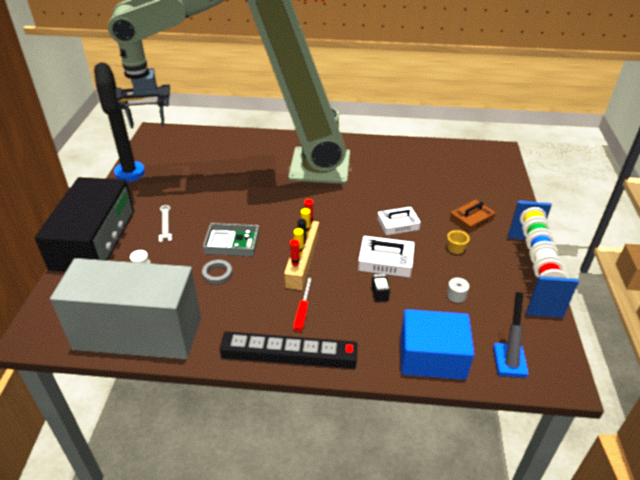

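The cover could be the large white hood at top-image (218,220), the small white hood at (201,289) or the brown hood at (107,306). By the description it is the large white one at (218,220). The module is at (225,168), with the white reel at (142,171) as its nearest look-alike. The chassis is at (399,238), right of the rack at (313,213), with its bay at the image-right (world -y) end. I'll check this with one crop and rough positions.

```bash
cat > h.py <<'E'
import numpy as np, cv2
from workcell import env
def ray(name,px,cm=None):
    m=cm or env.camera_model(name); px=np.atleast_2d(np.float64(px))
    u=(px[:,0]-m['cx'])/m['fx']; v=(px[:,1]-m['cy'])/m['fy']
    if name=='wrist':
        r=np.hypot(u,v)+1e-12; d=np.c_[u/r*np.sin(r),-v/r*np.sin(r),-np.cos(r)]
    else: d=np.c_[u,-v,-np.ones_like(u)]
    T=np.linalg.inv(m['camera_from_world']); return T[:3,3],d@T[:3,:3].T
def plane(name,px,z,cm=None):
    o,d=ray(name,px,cm); return o+d*((z-o[2])/d[:,2])[:,None]
def rect(P):  # centre, long side, short side, angle of long side (deg, -90..90)
    (c,(w,h),a)=cv2.minAreaRect(np.float32(P[:,:2]))
    if w<h: w,h,a=h,w,a+90
    return np.round(c,1),round(w,1),round(h,1),round((a+90)%180-90,2)
E
python3 - <<'E'
from h import *
im=cv2.imread('pics/top0.png'); hsv=cv2.cvtColor(im,cv2.COLOR_BGR2HSV)
big=cv2.resize(im[145:275,170:300],None,fx=4,fy=4,interpolation=2)
big2=cv2.resize(im[170:270,350:450],None,fx=5.2,fy=5.2,interpolation=2)
cv2.imwrite('pics/crop1.png',cv2.resize(np.hstack([big,big2[:520]]),(800,400)))
brown=((hsv[...,1]>90)&((hsv[...,0]<20)|(hsv[...,0]>170))&(hsv[...,2]<90)).astype(np.uint8)
fg=1-brown
for n,x0,y0,x1,y1,z in (('cover',180,190,256,250,40),('chassis',362,210,436,266,30),('module',212,152,240,186,50),('rack',290,160,335,268,60),('small',170,262,232,315,40)):
    sub=fg[y0:y1,x0:x1]; cs,_=cv2.findContours(sub,0,cv2.CHAIN_APPROX_NONE); c=max(cs,key=cv2.contourArea)[:,0]+[x0,y0]
    print(n,len(c),rect(plane('top',c,z)),'z0',rect(plane('top',c,0)))
print(env.camera_model('wrist'))
E
```

```text
cover 268 (array([492.1, 241. ]), 193.5, 152.4, -88.77) z0 (array([495. , 247.8]), 199.5, 157.2, -88.77)
chassis 256 (array([ 455.5, -229.3]), 192.4, 143.7, -88.95) z0 (array([ 456.9, -235.2]), 196.9, 147.0, -88.95)
module 120 (array([623. , 222.6]), 85.8, 69.3, 1.54) z0 (array([631.9, 230.4]), 89.2, 72.0, 1.54)
rack 302 (array([511.4,  -1.9]), 273.4, 112.7, 1.2) z0 (array([516.9,  -3.3]), 286.4, 118.0, 1.2)
small 226 (array([316., 279.]), 156.6, 132.1, -88.94) z0 (array([313.5, 286.9]), 161.5, 136.2, -88.94)
{'fx': 371.64829954431775, 'fy': 371.64829954431775, 'cx': 319.64038077843026, 'cy': 237.07092204980398, 'camera_from_world': array([[ 2.42709367e-01, -9.70097914e-01, -1.48323328e-03,
        -5.74325529e+02],
       [ 9.38402688e-01,  2.35166611e-01, -2.53173974e-01,
         2.77826186e+01],
       [ 2.45952351e-01,  6.00558249e-02,  9.67419629e-01,
        -3.90129431e+02],
       [ 0.00000000e+00,  0.00000000e+00,  0.00000000e+00,
         1.00000000e+00]])}
```

View pics/crop1.png

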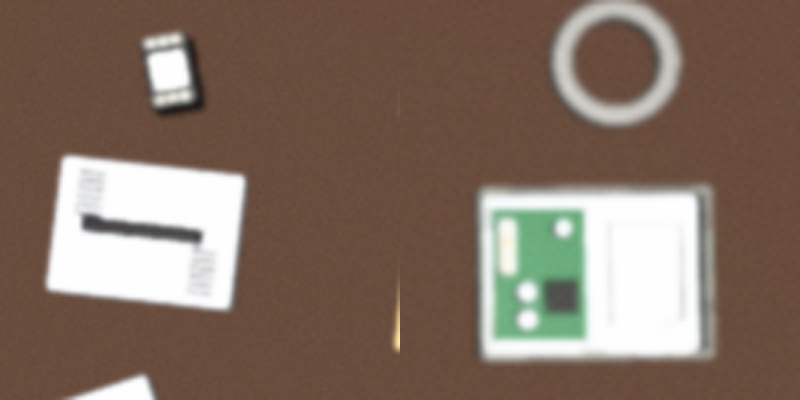

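The crop confirms it: the black module has pale end strips and stands beyond the large white hood with its strap handle, and the chassis bay is at its right end. Next I'll look at the chassis with the wrist camera on the way over.

```bash
python3 -m jog '{"jaw":[91,91,91,91,91,91,91,91,91,91],"slide":[[0,0,0],[0,0,0],[0.9,-1,0],[0.9,-1,0],[0.9,-1,0],[0.9,-1,0],[0.9,-1,0],[0.9,-1,0],[0.9,-1,0],[0.9,-1,0]],"spin":[0.9,0.87,0,0,0,0,0,0,0,0]}' 20
python3 -m jog '{"jaw":[91,91,91,91,91],"slide":[[0.9,-1,0],[0.9,-1,0],[0,-1,0],[0,0,0],[0,0,0]],"spin":[0,0,0,0,0]}'
python3 - <<'E'
from h import *
import pickle
s=env.state(); m=env.camera_model('wrist'); f=env.grab_frame('wrist')[:,:,::-1]
print(s['ee_pos'],s['ee_rot'],s['qpos'],s['force'])
cv2.imwrite('pics/w_ch.png',f); pickle.dump(m,open('w_ch.pkl','wb'))
E
```

```text
time_s: 1.1
ee_pos: [357.2, -316.1, 213.7]
ee_rot: [-180.0, 0.0, -0.0]
force: [0.2, -0.4, -0.5]
gripper_width: 91.0
gripper_force: 0.0
time_s: 1.6
ee_pos: [410.5, -227.4, 213.8]
ee_rot: [180.0, 0.0, 0.1]
force: [-0.3, -0.4, -0.6]
gripper_width: 90.9
gripper_force: 0.0
[ 410.50322343 -227.37695983  213.8041538 ] [1.79975606e+02 2.38862298e-02 6.87903567e-02] [-3.03625228e+01  8.76454555e+00  1.02651651e+02 -3.55875799e-02
  6.85920465e+01  5.95816738e+01] [-0.32349557 -0.4229214  -0.61385975]
```

View pics/w_ch.png

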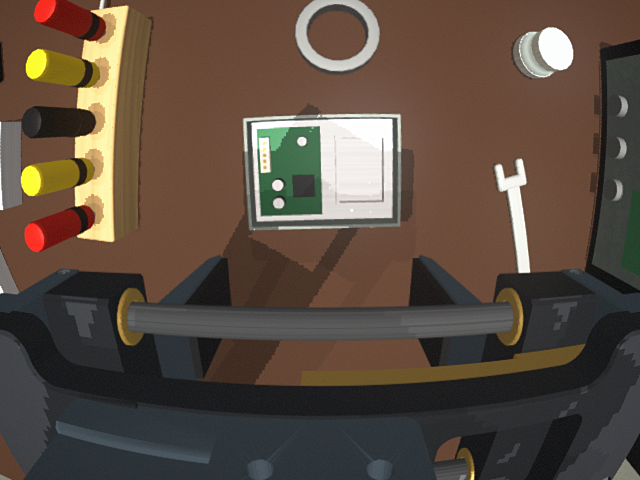

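The wrist view shows the chassis rim with corners at about (245,118), (400,114), (400,228) and (248,229). The board is on the left (+y) and the bay on the right, with its floor outline at about (335,137)-(383,203). I'll measure it and move on to the module.

```bash
cat >> h.py <<'E'
def blob(img,roi,smax=75,green=False,close=5):
    x0,y0,x1,y1=roi; hsv=cv2.cvtColor(img[y0:y1,x0:x1],cv2.COLOR_BGR2HSV)
    m=hsv[...,1]<smax
    if green: m|=(hsv[...,0]>35)&(hsv[...,0]<100)
    m=cv2.morphologyEx(m.astype(np.uint8),cv2.MORPH_CLOSE,np.ones((close,close)))
    m=cv2.morphologyEx(m,cv2.MORPH_OPEN,np.ones((3,3)))
    cs,_=cv2.findContours(m,cv2.RETR_EXTERNAL,cv2.CHAIN_APPROX_NONE)
    return max(cs,key=cv2.contourArea)[:,0]+[x0,y0]
def quad(P,trim=.2):
    """least-squares sides of a rectangle outline (world xy): corners, centre, side lengths, side angles"""
    P=np.float32(P[:,:2]); B=cv2.boxPoints(cv2.minAreaRect(P)); L=[]
    for i in range(4):
        a,b=B[i],B[(i+1)%4]; t=(b-a)/np.linalg.norm(b-a); n=np.array([-t[1],t[0]])
        s=(P-a)@t/np.linalg.norm(b-a); k=(abs((P-a)@n)<8)&(s>trim)&(s<1-trim)
        vx,vy,x,y=cv2.fitLine(P[k],cv2.DIST_HUBER,0,.01,.01).ravel(); L.append((np.array([vy,-vx]),vy*x-vx*y))
    C=np.array([np.linalg.solve([L[i-1][0],L[i][0]],[L[i-1][1],L[i][1]]) for i in range(4)])
    D=np.roll(C,-1,0)-C
    return np.round(C,1),np.round(C.mean(0),1),np.round(np.hypot(*D.T),1),np.round(np.degrees(np.arctan2(D[:,1],D[:,0]))%90,2)
E
python3 - <<'E'
from h import *
import pickle
m=pickle.load(open('w_ch.pkl','rb')); im=cv2.imread('pics/w_ch.png')
c=blob(im,(225,95,425,250),green=True); print(cv2.boundingRect(c))
print(*quad(plane('wrist',c,30,m)),sep='\n')
t=cv2.imread('pics/top0.png'); c=blob(t,(362,210,436,266),green=True); print('top',*quad(plane('top',c,30)),sep='\n')
c=blob(t,(180,190,256,250)); print('cover',*quad(plane('top',c,40)),sep='\n')
E
python3 -m jog '{"jaw":[91,91,91,91,91,91,91,91,91,91],"slide":[[0,0,-1],[0,0,-1],[0.4,-1,0],[0.4,-1,0],[0.4,-1,0],[0.4,-1,0],[0.4,-1,0],[0.4,-1,0],[0.4,-1,0],[0.4,-1,0]],"spin":[0,0,0,0,0,0,0,0,0,0]}'
python3 -m jog '{"jaw":[91,91,91,91,91,91,91,91,91,91],"slide":[[0.4,-1,0],[0.4,-1,0],[0.4,-1,0],[0.4,-1,0],[0.4,-1,0],[0.4,-1,0],[0.4,-1,0],[0,0,1],[0,0,1],[0,0,0]],"spin":[0,0,0,0,0,0,0,0,0,0]}'
python3 - <<'E'
from h import *
import pickle
s=env.state(); m=env.camera_model('wrist'); f=env.grab_frame('wrist')[:,:,::-1]
print(s['ee_pos'],s['ee_rot'],s['qpos'],s['force'])
cv2.imwrite('pics/w_mo.png',f); pickle.dump(m,open('w_mo.pkl','wb'))
E
```

```text
(243, 113, 171, 118)
[[ 395.9 -157. ]
 [ 399.9 -308.9]
 [ 511.2 -320.7]
 [ 506.  -154.6]]
[ 453.3 -235.3]
[151.9 111.9 166.2 110.1]
[ 1.51 83.94  1.79  1.27]
top
[[ 395.2 -154.2]
 [ 398.1 -306.4]
 [ 513.  -305.8]
 [ 509.7 -146.7]]
[ 454.  -228.3]
[152.2 114.9 159.2 114.7]
[1.06 0.28 1.17 3.75]
cover
[[424.3 166.5]
 [541.9 157.9]
 [555.4 315.6]
 [439.  325.5]]
[490.2 241.4]
[117.9 158.3 116.9 159.7]
[85.79 85.08 85.1  84.74]
time_s: 2.65
ee_pos: [507.4, 12.1, 273.9]
ee_rot: [180.0, -0.0, -0.1]
force: [0.5, -0.2, -0.4]
gripper_width: 91.1
gripper_force: 0.0
time_s: 3.65
ee_pos: [589.0, 220.3, 209.0]
ee_rot: [179.8, 0.5, -0.1]
force: [-0.9, -0.2, -1.0]
gripper_width: 91.1
gripper_force: 0.0
[589.00806317 220.26136044 209.04266629] [ 1.79786617e+02  5.25835789e-01 -1.04717815e-01] [ 1.94688697e+01  2.36731162e+01  8.21012755e+01 -2.57941262e-02
  7.47925442e+01  1.09579498e+02] [-0.91538821 -0.18206448 -1.0036761 ]
```

View pics/w_mo.png

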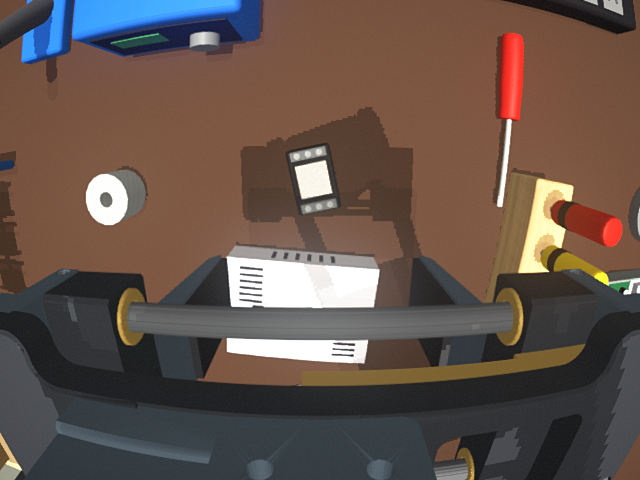

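The module is at (313,180), with its label centred there, its strips at the ends and its long axis tilted by about 10°. The cover is below it at about (300,305), half hidden by the gripper. The chassis right edge got contaminated by shadow, so I'll refit it with a brightness bound.

Run:
```python
from h import *
import pickle
def big(m,off):
    cs,_=cv2.findContours(m.astype(np.uint8),cv2.RETR_EXTERNAL,cv2.CHAIN_APPROX_NONE); return max(cs,key=cv2.contourArea)[:,0]+off
m=pickle.load(open('w_ch.pkl','rb')); im=cv2.imread('pics/w_ch.png'); hsv=cv2.cvtColor(im,cv2.COLOR_BGR2HSV)
print('row170',[tuple(hsv[170,x]) for x in range(390,416,2)])
s=hsv[95:250,225:425]; k=((s[...,1]<75)&(s[...,2]>95))|((s[...,0]>35)&(s[...,0]<100)&(s[...,2]>60))
k=cv2.morphologyEx(k.astype(np.uint8),cv2.MORPH_CLOSE,np.ones((5,5)))
c=big(k,[225,95]); print(cv2.boundingRect(c)); print(*quad(plane('wrist',c,30,m)),sep='\n')
m=pickle.load(open('w_mo.pkl','rb')); im=cv2.imread('pics/w_mo.png'); hsv=cv2.cvtColor(im,cv2.COLOR_BGR2HSV)
print('row180',[tuple(hsv[180,x]) for x in range(282,346,3)])
s=hsv[130:230,275:355]
w=(s[...,2]>150)&(s[...,1]<70); print('label',*quad(plane('wrist',big(w,[275,130]),45,m),.1)[1:])
k=(s[...,1]<75); k=cv2.morphologyEx(k.astype(np.uint8),cv2.MORPH_CLOSE,np.ones((5,5))); c=big(k,[275,130])
print(cv2.boundingRect(c)); print('body45',*quad(plane('wrist',c,45,m))); print('body50',*quad(plane('wrist',c,50,m))[1:])
# camera position
print(np.linalg.inv(m['camera_from_world'])[:3,3])
```

```text
row170 [(np.uint8(9), np.uint8(7), np.uint8(244)), (np.uint8(13), np.uint8(9), np.uint8(190)), (np.uint8(45), np.uint8(7), np.uint8(77)), (np.uint8(30), np.uint8(10), np.uint8(78)), (np.uint8(45), np.uint8(14), np.uint8(142)), (np.uint8(34), np.uint8(13), np.uint8(135)), (np.uint8(8), np.uint8(74), np.uint8(86)), (np.uint8(10), np.uint8(87), np.uint8(85)), (np.uint8(11), np.uint8(78), np.uint8(88)), (np.uint8(9), np.uint8(80), np.uint8(86)), (np.uint8(10), np.uint8(81), np.uint8(85)), (np.uint8(9), np.uint8(73), np.uint8(84)), (np.uint8(10), np.uint8(98), np.uint8(115))]
(242, 113, 160, 118)
[[ 396.  -157.4]
 [ 400.  -306.8]
 [ 510.7 -305.2]
 [ 505.6 -154.5]]
[ 453.1 -231. ]
[149.4 110.7 150.8 109.6]
[1.53 0.83 1.94 1.52]
row180 [(np.uint8(12), np.uint8(109), np.uint8(91)), (np.uint8(10), np.uint8(101), np.uint8(93)), (np.uint8(11), np.uint8(109), np.uint8(91)), (np.uint8(11), np.uint8(80), np.uint8(64)), (np.uint8(10), np.uint8(24), np.uint8(64)), (np.uint8(18), np.uint8(41), np.uint8(156)), (np.uint8(23), np.uint8(13), np.uint8(251)), (np.uint8(23), np.uint8(13), np.uint8(250)), (n
[... 251 characters left out ...]
 np.uint8(249)), (np.uint8(23), np.uint8(17), np.uint8(250)), (np.uint8(24), np.uint8(14), np.uint8(252)), (np.uint8(12), np.uint8(36), np.uint8(71)), (np.uint8(15), np.uint8(31), np.uint8(66)), (np.uint8(10), np.uint8(92), np.uint8(69)), (np.uint8(12), np.uint8(105), np.uint8(90)), (np.uint8(13), np.uint8(106), np.uint8(91)), (np.uint8(12), np.uint8(110), np.uint8(90))]
label [624.7 225.3] [27.4 29.8 27.9 29.5] [11.49 10.92 11.99 11.89]
(286, 143, 55, 87)
body45 [[578.2 236.2]
 [581.7 196.6]
 [657.7 212.5]
 [649.7 249.3]] [616.8 223.7] [39.8 77.6 37.7 72.7] [ 5.02 11.8  12.19 10.38]
body50 [617.5 223.7] [38.7 76.4 37.5 71.6] [ 5.03 11.16 12.19 10.38]
[661.58283002 220.48877617 378.77212587]
```

Chassis: centre (453.1, -231.0), yaw 1.5°, measured 150x110 as it should be. The bay centre is therefore (454.1, -269.0). Module: (624.7, 225.3), yaw 11.5°. I'll approach it now.

```bash
python3 -m jog '{"jaw":[91,91,91,91,91,91,91,91,91,91],"slide":[[0.6,-0.08,0],[0.59,-0.08,0],[0,0,0],[0,0,0],[0,0,1],[0,0,1],[0,0,1],[0,0,1],[0,0,0],[0,0,0]],"spin":[0,0,-0.75,-0.7,0,0,0,0,0,0]}'
python3 - <<'E'
from h import *
s=env.state();print(s['ee_pos'],s['ee_rot'])
p=np.array([624.7,225.3,31])-s['ee_pos'];y=np.radians(s['ee_rot'][2]);c,n=np.cos(y),np.sin(y)
print('units',(p[0]*c+p[1]*n)/30,(p[0]*n-p[1]*c)/30,-p[2]/30,'spin',-(11.5-s['ee_rot'][2])/8)
E
```

```text
time_s: 4.7
ee_pos: [627.9, 226.7, 95.7]
ee_rot: [-180.0, -0.1, 11.5]
force: [0.3, -0.6, 0.2]
gripper_width: 90.9
gripper_force: 0.0
[627.94324285 226.74596137  95.73463504] [-1.79989787e+02 -1.44106858e-01  1.15233191e+01]
units -0.11555751196964219 0.02563079204185102 2.1578211679948405 spin 0.002914886741291367
```

```bash
python3 -m jog '{"jaw":[91,91,91,91,91,40,36,36,36,36],"slide":[[-0.12,0.03,0.6],[0,0,0.6],[0,0,0.6],[0,0,0.36],[0,0,0],[0,0,0],[0,0,0],[0,0,0],[0,0,0],[0,0,0]],"spin":[0,0,0,0,0,0,0,0,0,0]}' 30
python3 -m jog '{"jaw":[36,36,36,36,36,36],"slide":[[0,0,0],[0,0,0],[0,0,0],[0,0,0],[0,0,0],[0,0,0]],"spin":[0,0,0,0,0,0]}' 30
```

```text
time_s: 5.7
ee_pos: [623.3, 225.5, 29.4]
ee_rot: [180.0, -0.0, 11.6]
force: [0.0, 0.2, -0.7]
gripper_width: 53.9
gripper_force: 0.0
time_s: 6.3
ee_pos: [623.1, 225.3, 29.1]
ee_rot: [180.0, 0.0, 11.6]
force: [-1.1, -1.2, 0.6]
gripper_width: 40.0
gripper_force: 30.0
```

```bash
python3 -m jog '{"jaw":[36,36,36,36,36,36,36,36,36,36],"slide":[[0,0,-0.5],[0,0,-0.8],[0,0,-1],[0,0,-1],[0,0,-1],[0,0,-1],[0,0,-1],[0,0,-0.7],[0,0,0],[0,0,0]],"spin":[0,0,0,0,0,0,0,0,0,0]}' 35
python3 -m jog '{"jaw":[36,36,36,36,36,36,36,36,36,36],"slide":[[-0.3,0.5,0],[-0.59,1,0],[-0.59,1,0],[-0.59,1,0],[-0.59,1,0],[-0.59,1,0],[-0.59,1,0],[-0.59,1,0],[-0.59,1,0],[-0.59,1,0]],"spin":[0,0,0,0,0,0,0,0,0,0]}'
python3 -m jog '{"jaw":[36,36,36,36,36,36,36,36,36,36],"slide":[[-0.59,1,0],[-0.59,1,0],[-0.59,1,0],[-0.59,1,0],[-0.59,1,0],[-0.3,0.5,0],[0,0,0],[0,0,0],[0,0,0],[0,0,0]],"spin":[0,0,0,0,0,0,0.6,0.66,0,0]}'
cat > go.py <<'E'
from h import *
import sys
x,y,z,w=map(float,sys.argv[1:5]); s=env.state(); p=np.array([x,y,z])-s['ee_pos']; a=np.radians(s['ee_rot'][2]); c,n=np.cos(a),np.sin(a)
print('t',s['time_s'],'at',np.round(s['ee_pos'],2),np.round(s['ee_rot'],2),'F',np.round(s['force'],1),'q',np.round(s['qpos']),'w',round(s['gripper_width'],1))
print('units',np.round([(p[0]*c+p[1]*n)/30,(p[0]*n-p[1]*c)/30,-p[2]/30],3),'spin',round(-((w-s['ee_rot'][2]+180)%360-180)/8,3))
E
python3 go.py 452.5 -269 33.1 1.5
```

```text
time_s: 7.3
ee_pos: [622.6, 225.4, 238.9]
ee_rot: [180.0, 0.0, 11.6]
force: [-1.4, -0.4, -2.9]
gripper_width: 39.9
gripper_force: 35.0
time_s: 8.3
ee_pos: [513.0, -89.2, 237.5]
ee_rot: [-180.0, 0.2, 11.6]
force: [0.5, -0.3, -2.5]
gripper_width: 39.5
gripper_force: 35.0
time_s: 9.3
ee_pos: [451.9, -268.6, 238.1]
ee_rot: [-179.9, 0.1, 1.6]
force: [-0.1, 0.1, -2.9]
gripper_width: 40.0
gripper_force: 35.0
t 9.3 at [ 451.92 -268.57  238.11] [-1.7994e+02  1.2000e-01  1.5900e+00] F [-0.1  0.1 -2.9] q [-32.  13.  93.  -0.  74.  56.] w 40.0
units [0.019 0.015 6.834] spin 0.011
```

```bash
python3 -m jog '{"jaw":[36,36,36,36,36,36,36,36,36],"slide":[[0.02,0.015,0.5],[0,0,1],[0,0,1],[0,0,1],[0,0,0.9],[0,0,0.5],[0,0,0],[0,0,0],[0,0,0]],"spin":[0,0,0,0,0,0,0,0,0]}'
python3 go.py 452.5 -269 33.1 1.5
python3 - <<'E'
from h import *
import pickle
m=env.camera_model('wrist'); f=env.grab_frame('wrist')[:,:,::-1]
cv2.imwrite('pics/w_pl.png',f); pickle.dump(m,open('w_pl.pkl','wb'))
E
```

```text
time_s: 10.2
ee_pos: [454.4, -269.7, 93.3]
ee_rot: [179.9, -0.1, 1.5]
force: [-0.1, -0.7, -2.7]
gripper_width: 39.8
gripper_force: 35.0
t 10.2 at [ 454.41 -269.66   93.29] [ 1.7992e+02 -1.1000e-01  1.5400e+00] F [-0.1 -0.7 -2.7] q [-32.  20. 106.  -0.  54.  57.] w 39.8
units [-0.063 -0.024  2.006] spin 0.005
```

View pics/w_pl.png

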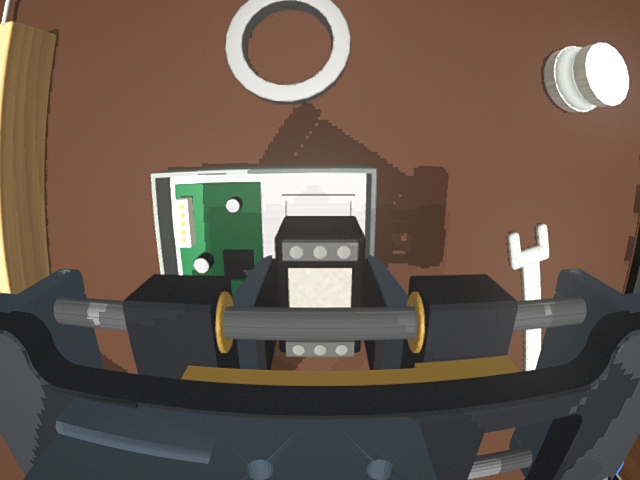

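The wrist view shows the module held between the fingers, strips at (319,250) and (320,350), over the bay. The chassis far rim corners are at (152,175) and (376,169). I'll measure the module against the chassis in this view.

Run:
```python
from h import *
import pickle
S=[]
for i in range(6):
    s=env.state(); S.append(np.r_[s['ee_pos'],s['ee_rot'][2]]); env.grab_frame('top')
print(np.round(S,2)); 
m=pickle.load(open('w_pl.pkl','rb')); im=cv2.imread('pics/w_pl.png'); hsv=cv2.cvtColor(im,cv2.COLOR_BGR2HSV)
def mask(r,cond,z):
    x0,y0,x1,y1=r; k=cond(hsv[y0:y1,x0:x1]).astype(np.uint8); k=cv2.morphologyEx(k,cv2.MORPH_CLOSE,np.ones((9,9)))
    cs,_=cv2.findContours(k,0,cv2.CHAIN_APPROX_NONE); c=max(cs,key=cv2.contourArea)[:,0]+[x0,y0]; print('bbox',cv2.boundingRect(c)); return plane('wrist',c,z,m)
mid=lambda h:(h[...,1]<60)&(h[...,2]>95)
for r in ((270,236,372,264),(270,342,372,358)): print('strip z114',rect(mask(r,mid,114)))
# rim far edge & right edge: scan outer boundary
P=[]
for x in range(190,350,4):
    col=hsv[140:200,x]; k=np.where((col[:,1]<60)&(col[:,2]>95))[0]; 
    if len(k): P.append((x,140+k[0]))
Q=[]
for y in range(185,245,3):
    row=hsv[y,360:400]; k=np.where((row[:,1]<60)&(row[:,2]>95))[0]
    if len(k): Q.append((360+k[-1],y))
L=[]
for y in range(190,265,3):
    row=hsv[y,140:180]; k=np.where((row[:,1]<60)&(row[:,2]>95))[0]
    if len(k): L.append((140+k[0],y))
for n,p in (('far',P),('right',Q),('left',L)):
    w=plane('wrist',p,30,m)[:,:2]; f=cv2.fitLine(np.float32(w),cv2.DIST_HUBER,0,.01,.01).ravel(); print(n,len(p),f)
```

```text
[[ 454.44 -269.66   93.39    1.53]
 [ 454.33 -269.63   93.33    1.52]
 [ 454.19 -269.54   93.18    1.52]
 [ 454.05 -269.45   92.99    1.52]
 [ 453.96 -269.37   92.86    1.51]
 [ 453.84 -269.34   92.67    1.51]]
bbox (270, 236, 89, 28)
strip z114 (array([ 479.5, -266.6]), 37.5, 11.7, 87.15)
bbox (286, 342, 68, 16)
strip z114 (array([ 431.7, -270.3]), 31.8, 8.6, -88.6)
far 40 [ 4.0729534e-02 -9.9917018e-01  5.0914874e+02 -2.3624454e+02]
right 20 [ 9.9984795e-01  1.7437296e-02  4.8046222e+02 -3.0499973e+02]
left 25 [ 9.9960709e-01  2.8030388e-02  4.6904361e+02 -1.5560098e+02]
```

```bash
python3 -m jog '{"jaw":[36,36,36,36,36,36,36,36,36,36],"slide":[[0,0,0.5],[0,0,0.5],[0,0,0.4],[0,0,0],[0,0,0],[0,0,0],[0,0,0],[0,0,0],[0,0,0],[0,0,0]],"spin":[0,0,0,0,0,0,0,0,0,0]}'
python3 -m jog '{"jaw":[36,36,36,36,36,36],"slide":[[0,0,0],[0,0,0],[0,0,0],[0,0,0],[0,0,0],[0,0,0]],"spin":[0,0,0,0,0,0]}'
python3 go.py 452.9 -268.8 33.1 1.5
```

```text
time_s: 11.55
ee_pos: [453.7, -269.2, 50.3]
ee_rot: [180.0, -0.0, 1.5]
force: [-0.2, -0.1, -2.8]
gripper_width: 39.9
gripper_force: 35.0
time_s: 12.15
ee_pos: [453.6, -269.2, 50.2]
ee_rot: [180.0, 0.0, 1.5]
force: [1.0, -0.1, -3.1]
gripper_width: 39.6
gripper_force: 35.0
t 12.15 at [ 453.64 -269.2    50.15] [179.99   0.     1.5 ] F [ 1.  -0.1 -3.1] q [-32.  23. 109.  -0.  48.  57.] w 39.6
units [-0.024 -0.014  0.568] spin 0.0
```

```bash
python3 -m jog '{"jaw":[36,36,36,36,36,36,36,36,36,36],"slide":[[-0.025,-0.015,0],[0,0,0],[0,0,0.1],[0,0,0.1],[0,0,0.1],[0,0,0.1],[0,0,0.07],[0,0,0],[0,0,0],[0,0,0]],"spin":[0,0,0,0,0,0,0,0,0,0]}'
python3 go.py 452.9 -268.8 33.1 1.5
```

```text
time_s: 13.15
ee_pos: [453.0, -268.9, 36.2]
ee_rot: [180.0, -0.0, 1.5]
force: [-0.7, -0.5, -2.9]
gripper_width: 39.8
gripper_force: 35.0
t 13.15 at [ 453.   -268.85   36.17] [ 1.7999e+02 -2.0000e-02  1.5000e+00] F [-0.7 -0.5 -2.9] q [-32.  24. 110.  -0.  46.  57.] w 39.8
units [-0.003 -0.002  0.102] spin 0.0
```

Module is within the bay walls with no contact force. I'll lower it onto the floor.

```bash
python3 -m jog '{"jaw":[36,36,36,36,36,36,36],"slide":[[0,0,0.04],[0,0,0.04],[0,0,0.03],[0,0,0.02],[0,0,0],[0,0,0],[0,0,0]],"spin":[0,0,0,0,0,0,0]}'
python3 go.py 452.9 -268.8 33.1 1.5
```

```text
time_s: 13.85
ee_pos: [452.9, -268.8, 33.1]
ee_rot: [180.0, -0.0, 1.5]
force: [-1.5, 1.0, 5.5]
gripper_width: 39.6
gripper_force: 35.0
t 13.85 at [ 452.9  -268.77   33.08] [ 1.7999e+02 -2.0000e-02  1.5000e+00] F [-1.5  1.   5.5] q [-32.  25. 110.  -0.  46.  57.] w 39.6
units [-0.     0.001 -0.001] spin -0.0
```

Rests on the floor at exactly the expected height with about 8 N of push. I'll release, lift and inspect.

```bash
python3 -m jog '{"jaw":[48,56,64,72,72,72,72,72,72,72],"slide":[[0,0,0],[0,0,0],[0,0,0],[0,0,0],[0,0,0],[0,0,0],[0,0,-0.4],[0,0,-1],[0,0,-1],[0,0,-1]],"spin":[0,0,0,0,0,0,0,0,0,0]}'
python3 -m jog '{"jaw":[91,91,91,91,91,91],"slide":[[-0.5,0,-1],[-0.5,0,-1],[-0.5,0,-0.9],[-0.5,0,0],[0,0,0],[0,0,0]],"spin":[0,0,0,0,0,0]}'
python3 go.py 400 -231 215 0
python3 - <<'E'
from h import *
import pickle
m=env.camera_model('wrist'); f=env.grab_frame('wrist')[:,:,::-1]
cv2.imwrite('pics/w_ck.png',f); pickle.dump(m,open('w_ck.pkl','wb'))
hsv=cv2.cvtColor(np.ascontiguousarray(f),cv2.COLOR_BGR2HSV)
E
```

```text
time_s: 14.85
ee_pos: [452.9, -268.8, 136.1]
ee_rot: [180.0, -0.0, 1.5]
force: [0.5, -0.1, -0.4]
gripper_width: 72.0
gripper_force: 0.0
time_s: 15.45
ee_pos: [392.4, -270.0, 220.5]
ee_rot: [-180.0, 0.0, 1.5]
force: [0.4, -0.6, 0.4]
gripper_width: 90.9
gripper_force: 0.0
t 15.45 at [ 392.44 -269.97  220.52] [-1.7995e+02  4.0000e-02  1.4700e+00] F [ 0.4 -0.6  0.4] q [-36.   9. 101.   0.  70.  53.] w 90.9
units [ 0.285 -1.292  0.184] spin 0.184
```

View pics/w_ck.png

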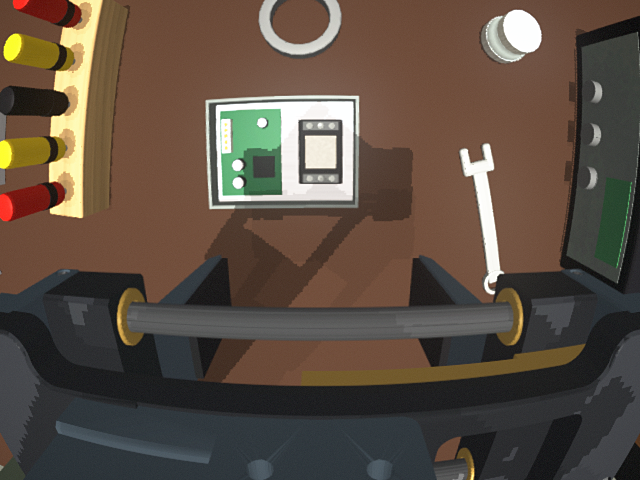

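The module stands square in the bay at (320,152). Next is the cover: I'll fly over the rack high, turn to about 85°, and look.

```bash
python3 -m jog '{"jaw":[91,91,91,91,91,91,91,91,91,91],"slide":[[0,0,-1],[0.1,-0.6,-1],[0.25,-1,0],[0.25,-1,0],[0.25,-1,0],[0.25,-1,0],[0.25,-1,0],[0.25,-1,0],[0.25,-1,0],[0.25,-1,0]],"spin":[0,0,0,0,0,0,0,0,0,0]}'
python3 -m jog '{"jaw":[91,91,91,91,91,91,91,91,91,91],"slide":[[0.25,-1,0],[0.25,-1,0],[0.25,-1,0],[0.25,-1,0],[0.25,-1,0],[0.25,-1,0],[0,0,0],[0,0,0],[0,0,0],[0,0,0]],"spin":[0,0,0,0,0,0,-0.87,-0.87,-0.87,-0.87]}'
python3 -m jog '{"jaw":[91,91,91,91,91,91,91,91,91,91],"slide":[[0,0,0],[0,0,0],[0,0,0],[0,0,0],[0,0,0],[0,0,0],[0,0,0],[0,0,0],[0,0,0],[0,0,0]],"spin":[-0.87,-0.87,-0.87,-0.87,-0.87,-0.87,-0.87,-0.87,0,0]}'
python3 go.py 490 170 230 85
python3 - <<'E'
from h import *
import pickle
m=env.camera_model('wrist'); f=env.grab_frame('wrist')[:,:,::-1]
cv2.imwrite('pics/w_cv.png',f); pickle.dump(m,open('w_cv.pkl','wb'))
E
```

```text
time_s: 16.5
ee_pos: [449.5, -9.1, 279.9]
ee_rot: [-180.0, 0.1, 1.5]
force: [-0.2, -0.5, -0.2]
gripper_width: 91.0
gripper_force: 0.0
time_s: 17.5
ee_pos: [489.4, 171.0, 279.5]
ee_rot: [-180.0, 0.2, 29.7]
force: [-0.5, -0.6, 0.9]
gripper_width: 91.0
gripper_force: 0.0
time_s: 18.5
ee_pos: [489.4, 170.7, 280.1]
ee_rot: [-179.9, 0.0, 84.9]
force: [0.3, 0.3, -0.4]
gripper_width: 90.4
gripper_force: 0.0
t 18.5 at [489.44 170.66 280.11] [-1.7991e+02  4.0000e-02  8.4900e+01] F [ 0.3  0.3 -0.4] q [18. 11. 90. -0. 79. 23.] w 90.4
units [-0.02   0.021  1.67 ] spin -0.013
```

View pics/w_cv.png

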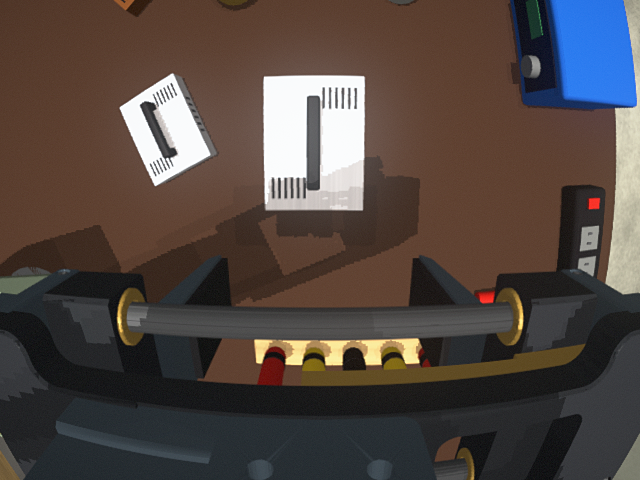

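The cover is upright at (314,143) with its black handle bar from (313,97) to (313,190). The small white hood is at left, (168,130). I'll measure the cover top (z=40) and the handle bar (top z=74).

Run:
```python
from h import *
import pickle
m=pickle.load(open('w_cv.pkl','rb')); im=cv2.imread('pics/w_cv.png'); hsv=cv2.cvtColor(im,cv2.COLOR_BGR2HSV)
def big(k,off,n=5):
    k=cv2.morphologyEx(k.astype(np.uint8),cv2.MORPH_CLOSE,np.ones((n,n)))
    cs,_=cv2.findContours(k,0,cv2.CHAIN_APPROX_NONE); return max(cs,key=cv2.contourArea)[:,0]+off
s=hsv[60:230,245:385]; c=big((s[...,1]<50)&(s[...,2]>95),[245,60],15); print(cv2.boundingRect(c)); print(*quad(plane('wrist',c,40,m)),sep='\n')
s=hsv[88:200,296:330]; c=big((s[...,2]<95),[296,88],3); print(cv2.boundingRect(c)); print('bar74',*quad(plane('wrist',c,74,m),.15),sep='\n')
print(np.linalg.inv(m['camera_from_world'])[:3,3])
```

```text
(263, 75, 102, 136)
[[426.4 171.1]
 [537.5 160.9]
 [549.9 311.1]
 [440.2 321.5]]
[488.5 241.2]
[111.6 150.7 110.1 151.1]
[84.78 85.29 84.55 84.73]
(304, 96, 16, 102)Traceback (most recent call last):
  File "<stdin>", line 8, in <module>
  File "h.py", line 30, in quad
    vx,vy,x,y=cv2.fitLine(P[k],cv2.DIST_HUBER,0,.01,.01).ravel(); L.append((np.array([vy,-vx]),vy*x-vx*y))
              ~~~~~~~~~~~^^^^^^^^^^^^^^^^^^^^^^^^^^^^^^^
cv2.error: OpenCV(4.12.0) /io/opencv/modules/imgproc/src/linefit.cpp:50: error: (-215:Assertion failed) count > 0 in function 'fitLine2D_wods'
```

```bash
python3 - <<'E'
from h import *
import pickle
m=pickle.load(open('w_cv.pkl','rb'))
print(plane('wrist',[(313.5,97),(313.5,190)],74,m))
E
python3 go.py 488.5 241.2 48.5 84.8
python3 -m jog '{"jaw":[70,70,70,70,70,70,70,70,70,70],"slide":[[0.78,-0.04,0],[0.78,0,0],[0.79,0,0],[0,0,1],[0,0,1],[0,0,1],[0,0,1],[0,0,1],[0,0,0],[0,0,0]],"spin":[0,0,0,0,0,0,0,0,0,0]}'
python3 go.py 488.5 241.2 48.5 84.8
```

```text
[[493.33564587 287.28082244  74.        ]
 [484.62077106 192.97013108  74.        ]]
t 18.55 at [489.41 170.63 280.36] [-1.7993e+02  3.0000e-02  8.4920e+01] F [0.1 0.5 0.1] q [18. 11. 90.  0. 79. 23.] w 90.9
units [ 2.341 -0.239  7.729] spin 0.015
time_s: 19.55
ee_pos: [494.6, 240.9, 131.3]
ee_rot: [-180.0, 0.0, 85.0]
force: [0.4, 0.1, 0.1]
gripper_width: 70.0
gripper_force: 0.0
t 19.55 at [494.57 240.86 131.32] [-1.7998e+02  1.0000e-02  8.4980e+01] F [0.4 0.1 0.1] q [ 25.  20. 100.  -0.  60.  30.] w 70.0
units [-0.006 -0.202  2.761] spin 0.022
```

```bash
python3 -m jog '{"jaw":[70,70,70,70,70,70,70,70,70,70],"slide":[[0,-0.2,0],[0,0,0.5],[0,0,0.6],[0,0,0.6],[0,0,0.5],[0,0,0.3],[0,0,0.15],[0,0,0],[0,0,0],[0,0,0]],"spin":[0.02,0,0,0,0,0,0,0,0,0]}'
python3 go.py 488.7 241.0 48.5 84.8
```

```text
time_s: 20.55
ee_pos: [488.9, 241.5, 52.4]
ee_rot: [179.9, -0.0, 84.9]
force: [0.2, 0.2, 0.5]
gripper_width: 69.8
gripper_force: 0.0
t 20.55 at [488.92 241.48  52.45] [ 1.7991e+02 -5.0000e-02  8.4860e+01] F [0.2 0.2 0.5] q [ 25.  24. 106.  -0.  49.  30.] w 69.8
units [-0.017 -0.006  0.132] spin 0.007
```

```bash
python3 -m jog '{"jaw":[70,70,10,10,10,10,10,10,10,10],"slide":[[0,0,0.11],[0,0,0],[0,0,0],[0,0,0],[0,0,0],[0,0,0],[0,0,0],[0,0,0],[0,0,0],[0,0,0]],"spin":[0,0,0,0,0,0,0,0,0,0]}' 50
python3 -m jog '{"jaw":[10,10,10,10,10,10,10,10,10,10],"slide":[[0,0,0],[0,0,0],[0,0,0],[0,0,0],[0,0,0],[0,0,0],[0,0,0],[0,0,0],[0,0,0],[0,0,0]],"spin":[0,0,0,0,0,0,0,0,0,0]}' 50
python3 go.py 452 -231 249 91.5
```

```text
time_s: 21.55
ee_pos: [488.5, 241.2, 48.3]
ee_rot: [180.0, 0.0, 84.9]
force: [-0.0, 0.0, -0.5]
gripper_width: 13.5
gripper_force: 50.0
time_s: 22.55
ee_pos: [488.4, 241.2, 48.3]
ee_rot: [180.0, 0.0, 84.9]
force: [0.6, -0.2, -1.9]
gripper_width: 13.6
gripper_force: 50.0
t 22.55 at [488.42 241.2   48.31] [179.99   0.    84.86] F [ 0.6 -0.2 -1.9] q [ 25.  25. 107.  -0.  49.  30.] w 13.6
units [-15.786   0.2    -6.69 ] spin -0.83
```

```bash
python3 -m jog '{"jaw":[10,10,10,10,10,10,10,10,10,10],"slide":[[0,0,-0.2],[0,0,-0.5],[0,0,-0.8],[0,0,-1],[0,0,-1],[0,0,-1],[0,0,-1],[0,0,-0.8],[0,0,-0.4],[0,0,0]],"spin":[0,0,0,0,0,0,0,0,0,0]}'
python3 -m jog '{"jaw":[10,10,10,10,10,10],"slide":[[0,0,0],[0,0,0],[0,0,0],[0,0,0],[0,0,0],[0,0,0]],"spin":[-0.2,-0.4,-0.23,0,0,0]}'
python3 go.py 453.1 -231 250 91.5
python3 - <<'E'
from h import *
cv2.imwrite('pics/sc1.png',env.grab_frame('scene')[60:360,100:500,::-1])
E
```

```text
time_s: 23.55
ee_pos: [488.6, 241.4, 250.6]
ee_rot: [179.9, -0.1, 84.9]
force: [0.5, -0.7, -4.5]
gripper_width: 13.6
gripper_force: 50.0
time_s: 24.15
ee_pos: [488.0, 241.1, 248.5]
ee_rot: [-179.9, 0.0, 91.5]
force: [0.1, -0.8, -3.5]
gripper_width: 13.8
gripper_force: 50.0
t 24.15 at [488.03 241.06 248.5 ] [-1.7991e+02  4.0000e-02  9.1490e+01] F [ 0.1 -0.8 -3.5] q [25. 14. 90. -0. 76. 24.] w 13.8
units [-15.7    -1.574  -0.05 ] spin -0.001
```

View pics/sc1.png

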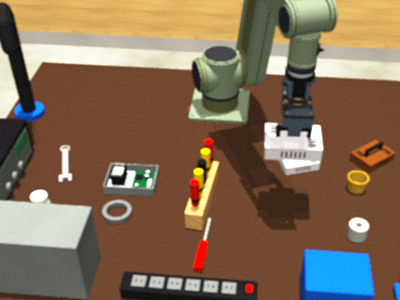

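The crop shows the cover in the gripper at about (293,143), level and off the bench, with the module white-topped in the chassis at (118,175). I'll carry it over the rack now.

```bash
python3 -m jog '{"jaw":[10,10,10,10,10,10,10,10,10,10],"slide":[[-0.4,-0.08,0],[-0.8,-0.09,0],[-0.95,-0.09,0],[-0.95,-0.09,0],[-0.95,-0.09,0],[-0.95,-0.09,0],[-0.95,-0.09,0],[-0.95,-0.09,0],[-0.95,-0.09,0],[-0.95,-0.09,0]],"spin":[0,0,0,0,0,0,0,0,0,0]}'
python3 -m jog '{"jaw":[10,10,10,10,10,10,10,10,10,10],"slide":[[-0.95,-0.09,0],[-0.95,-0.09,0],[-0.95,-0.09,0],[-0.95,-0.09,0],[-0.95,-0.09,0],[-0.95,-0.09,0],[-0.8,-0.09,0],[-0.4,-0.08,0],[0,0,0],[0,0,0]],"spin":[0,0,0,0,0,0,0,0,0,0]}'
python3 go.py 453.1 -231 98.3 91.5
```

```text
time_s: 25.2
ee_pos: [467.7, -25.2, 249.5]
ee_rot: [180.0, 0.0, 91.5]
force: [0.8, 0.0, -4.1]
gripper_width: 13.5
gripper_force: 50.0
time_s: 26.2
ee_pos: [452.3, -230.2, 249.3]
ee_rot: [-180.0, -0.1, 91.5]
force: [0.5, 0.3, -3.3]
gripper_width: 13.3
gripper_force: 50.0
t 26.2 at [ 452.31 -230.22  249.32] [-1.7999e+02 -6.0000e-02  9.1480e+01] F [ 0.5  0.3 -3.3] q [-28.  11.  95.   0.  74. -30.] w 13.3
units [-0.027  0.026  5.034] spin -0.003
```

```bash
python3 -m jog '{"jaw":[10,10,10,10,10,10,10,10,10,10],"slide":[[-0.027,0.026,0.4],[0,0,0.8],[0,0,0.9],[0,0,0.9],[0,0,0.7],[0,0,0.4],[0,0,0.2],[0,0,0],[0,0,0],[0,0,0]],"spin":[0,0,0,0,0,0,0,0,0,0]}'
python3 -m jog '{"jaw":[10,10,10,10,10],"slide":[[0,0,0],[0,0,0],[0,0,0],[0,0,0],[0,0,0]],"spin":[0,0,0,0,0]}'
python3 go.py 453.1 -231 98.3 91.5
python3 - <<'E'
from h import *
import pickle
m=env.camera_model('wrist'); f=env.grab_frame('wrist')[:,:,::-1]
cv2.imwrite('pics/w_fin.png',f); pickle.dump(m,open('w_fin.pkl','wb'))
E
```

```text
time_s: 27.2
ee_pos: [454.3, -232.0, 121.4]
ee_rot: [179.9, 0.1, 91.5]
force: [1.2, 0.7, -2.9]
gripper_width: 13.3
gripper_force: 50.0
time_s: 27.7
ee_pos: [453.5, -231.7, 120.4]
ee_rot: [180.0, 0.0, 91.5]
force: [0.7, 0.4, -3.9]
gripper_width: 13.9
gripper_force: 50.0
t 27.7 at [ 453.49 -231.72  120.36] [1.80e+02 1.00e-02 9.15e+01] F [ 0.7  0.4 -3.9] q [-28.  17. 106.  -0.  57. -30.] w 13.9
units [ 0.024 -0.012  0.735] spin -0.001
```

View pics/w_fin.png

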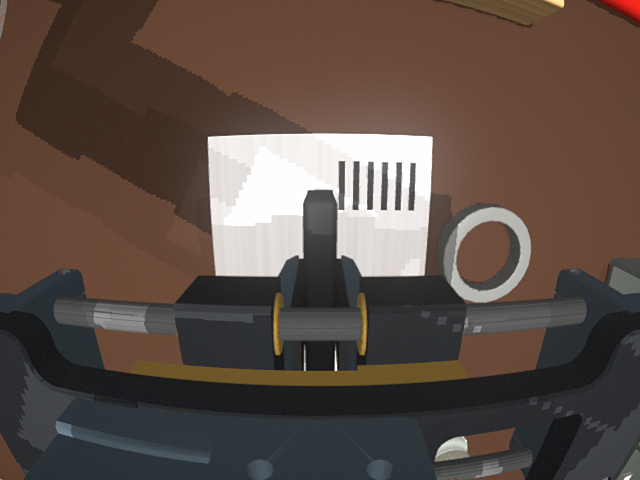

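The cover top in hand fills (208,136) to (432,136), square with the tool. I'll check those edges on plane z=112.

Run:
```python
from h import *
import pickle
m=pickle.load(open('w_fin.pkl','rb')); im=cv2.imread('pics/w_fin.png'); hsv=cv2.cvtColor(im,cv2.COLOR_BGR2HSV)
k=(hsv[...,1]<50)&(hsv[...,2]>110)
F=[(x,110+np.where(k[110:180,x])[0][0]) for x in range(225,420,5)]
L=[(190+np.where(k[y,190:300])[0][0],y) for y in range(150,265,4)]
R=[(380+np.where(k[y,380:440])[0][-1],y) for y in range(150,190,3)]
for n,p in (('far',F),('left',L),('right',R)):
    w=plane('wrist',p,112,m)[:,:2]; f=cv2.fitLine(np.float32(w),cv2.DIST_HUBER,0,.01,.01).ravel(); print(n,np.round(f,3))
```

```text
far [ 1.00000e+00  2.80000e-02  4.49595e+02 -1.56507e+02]
left [ 2.60000e-02 -1.00000e+00  3.97199e+02 -1.93036e+02]
right [ 1.50000e-02 -1.00000e+00  5.06764e+02 -1.70364e+02]
```

```bash
python3 -m jog '{"jaw":[10,10,10,10,10,10,10,10,10,10],"slide":[[0.02,-0.01,0.1],[0,0,0.2],[0,0,0.2],[0,0,0.15],[0,0,0.05],[0,0,0],[0,0,0],[0,0,0],[0,0,0],[0,0,0]],"spin":[0,0,0,0,0,0,0,0,0,0]}'
python3 -m jog '{"jaw":[10,10,10,10,10,10],"slide":[[0,0,0],[0,0,0],[0,0,0],[0,0,0],[0,0,0],[0,0,0]],"spin":[0,0,0,0,0,0]}'
python3 go.py 453.1 -231 98.3 91.5
```

```text
time_s: 28.75
ee_pos: [453.3, -231.2, 99.5]
ee_rot: [180.0, 0.0, 91.5]
force: [0.0, 0.3, -3.7]
gripper_width: 13.9
gripper_force: 50.0
time_s: 29.35
ee_pos: [453.2, -231.1, 99.4]
ee_rot: [180.0, 0.0, 91.5]
force: [0.2, -0.1, -3.4]
gripper_width: 13.8
gripper_force: 50.0
t 29.35 at [ 453.24 -231.1    99.36] [1.7999e+02 1.0000e-02 9.1500e+01] F [ 0.2 -0.1 -3.4] q [-28.  18. 108.  -0.  54. -30.] w 13.8
units [ 0.003 -0.005  0.035] spin 0.0
```

Cover edges agree with the tool pose to within 1 mm: centred on the chassis, square, lower edge about 21 mm above the rim, no contact force. Handing in.

```bash
python3 -c "
from workcell import env
print(env.job_done())"
```

```text
the job is handed in; nothing more can be done
None
```

I handed the job in with the module standing on the bay floor and the gripper holding the cover centred, square and level about 21 mm above the chassis rim; the only reply was that it was handed in, with no verdict.

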